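# Cull the snapped blade, then feel a taper blade in between the clock plates and hold it

### The arm

A 6-joint arm with a two-finger parallel gripper is mounted at the origin on the work surface. World frame = base frame: x ahead of the robot, y to its left, z up, the work surface at z = 0. Lengths are in m, angles in rad, forces in N, time in s.
With the tool pointing down it reaches from about 0.3 to 0.75 m from the base axis. Payload 8.5 kg.
Tool frame: the origin (TCP) lies midway between the tips of the shut fingers; the grasp point (between the pads) lies 19 mm behind it (arm.tcp_to_grasp is the distance from the TCP to the grasp point, in m); x points along the fingers, y is the direction in which the jaws open and shut, and the axes are right-handed (so a half turn about x gives the same grasp; the last joint's range is limited). The gripper opens to 88 mm and grips with 3 to 60 N. Pads are 18 mm wide; open, the fingers measure 123 mm over their backs; the gripper's body (75 mm by 187 mm) begins 45 mm behind the grasp point.
Start: joints at [1.126, 0.381, 1.297, -0, 1.464, -0.215], TCP at [0.125, 0.536, 0.239] pointing down, gripper open.
Joint ranges: [-3.11, 3.11], [-0.89, 2.33], [0.22, 2.48], [-1.42, 4.56], [0.17, 2.85], [-2.88, 2.88]. Speed limits (rad/s): [2.39, 2.39, 3.14, 3.14, 3.14, 3.14].

### API

Orientations are given as a 3x3 rotation matrix whose columns are the frame's x, y, z axes.
In Python, from plant import arm gives the robot as it stands. The module is installed in compiled form; this text tells all that it offers. Calls block until the motion is done:
- arm.reach(position, orientation): joint-space move of the TCP to a pose.
- arm.line_to(position, attitude=None, velocity=0.15, contact_N=None): straight line of the TCP; attitude=None keeps the orientation; velocity is the mean speed in m/s. With contact_N (N) it stops when the force on the tool has changed by that much, and returns True; else False.
- arm.goto_joints(angles): joint-space move.
- arm.release() and arm.close(squeeze=None): open the fingers fully, or close them until they stop; squeeze is the grip in N (None keeps the last).
- arm.pause(seconds).
- arm.solve_ik(position, orientation): joint angles nearest the present ones, or None.
- arm.state(): the state.
- arm.get_image(name): name is "side" or "top"; returns a dict with "color" (480x640x3 uint8, red, green, blue), "fx", "fy", "cx", "cy" (pixels), "distortion" ([k1, k2, p1, p2, k3] as OpenCV has them; the pictures are not rectified), "R" (3x3) and "t" (3): a world point X has camera coordinates R X + t. Camera axes: x right, y down, z forward; pixel columns grow to the right and rows downward; lengths in m; the calibration is good to about 2 mm. A picture is of the moment at which its call begins. There is no depth.
A pose or a line that the arm cannot do raises arm.MotionError and nothing moves.
- arm.close_job(): hands the job in, once; it reports no verdict.
The state is a dict: "time_s": time; "joints": joint angles; "qvel": joint speeds; "joint_efforts": joint torques, N m; "tcp_pos": TCP position; "ee_rot": TCP orientation; "force": force on the tool from outside, world axes, zero at the start; "ft_torque": the same for the moment, N m; "opening": finger opening in m.
Only numpy, scipy, OpenCV 4.12 (cv2) and the standard library are available. Lean on these libraries where they do the work, as an engineer would, in place of code of your own. Each camera call takes 0.05 s, during which the arm holds its last target.

### The job

Drop the snapped taper blade into the open tin waste bin. Then take either of the two sound blades by its upright tab, lay its sole on the front ledge of the clock movement's lower plate, and slide it straight in, midway along the front, under the upper plate until it drags snugly between the two plates and has raised the sprung upper plate by about 2 mm, never more than 4 mm. Finish still gripping the blade steady at that depth, flat on the lower plate, with the other sound blade left on its mat and the clock, key block and oiler stand undisturbed.

Things in the scene. Friction and masses are not known exactly. Their poses are not given: they have to be found in the camera images.
- snapped_grip (a point): Reference point of the snapped taper blade: centre of its upright brass tab, 34 mm above its flat sole. Same tab and root as a sound blade, but the steel ends in a jagged stub only 58 mm ahead (+x) of the tab. 50 g. z is up.
- sound1_grip (a point): Sound taper blade: centre of its upright brass tab, 34 mm above the flat sole; x points to the tip, z up. Tab 10 mm thick (x), 26 mm wide (y), its top 50 mm above the sole; grip it across its thickness. Steel root 18 mm wide, 9.5 mm thick, from 12 mm behind the tab centre to 40 mm ahead. See the tip for the wedge. 70 g.
- sound2_grip (a point): The second sound taper blade, identical to the first; same point and axes. The three blades lie side by side, 78 mm apart, in any order, flat on a 3 mm thick dark green bench mat, all pointing roughly away from the robot.
- sound1_tip (a point): Tip of the first sound blade, at the middle of its lower edge (sole level), 110 mm ahead of the tab centre. The 16 mm wide wedge thins evenly from 9.5 mm thick, 40 mm ahead of the tab centre, to 2.5 mm at the tip: 1 mm per 10 mm.
- sound2_tip (a point): Tip of the second sound blade, at the middle of its lower edge; axes as its tab point.
- stand: Fixed assembly stand with the clock movement laid flat: wooden base 135 x 110 x 24 mm with the brass lower plate on it (130 x 96 mm, its top 30 mm above the bench). Origin under the centre; x points into the gap (away from the open front).
- mouth (a point): Point on the top of the lower plate right below the upper plate's front edge, mid-width; x points straight into the gap, z up. The lower plate runs on 45 mm in front of it (towards -x) as an open ledge. Posts stand 40 mm to either side, 12 mm farther in, up to 42 mm above the lower plate.
- lip (a point): Middle of the front lower edge of the copper-coloured upper plate; moves with the plate. Its height above mouth is the gap, 4.0 to 6.5 mm at rest, different every time. From this edge a 46 mm wide lip flares up and forward 8 mm, as a lead-in.
- upper_plate (a joint): Lift of the sprung upper plate (84 x 96 x 4 mm), m: 0 at rest, straight up positive, end stop at 7 mm. Springs and weight press down with 0.8 N plus 1.2 N per mm of lift, 3.2 N at 2 mm; sliding the blade then takes about 4 N, and up to 15 N if it is also pressed down on the lower plate. Each 10 mm of blade pushed in past first touch lifts it by 1 mm.
- bin: Fixed open tin waste bin, 140 mm (x) by 160 mm (y), 85 mm high, walls 4 mm; origin under its centre. Its sprung flap is latched open on the right-hand (-y) rim, leaning outward, up to 122 mm high; the whole mouth is free.
- clock: Gilded carriage clock, 85 x 100 mm, 153 mm high with its handle, loose. Origin under its centre. Leave it alone.
- keyblock: Rosewood block 60 x 60 x 28 mm with a brass key standing in it to 68 mm, loose. Origin under its centre. Leave it alone.
- oiler: Frosted glass oiler stand, 76 mm across, 33 mm high, loose. Origin under its centre. Leave it alone.
Mind the look-alikes: they are no part of the job. What is shaped like the part that bears sound1_grip but orange or turquoise is not meant.

How it is judged:
On the way, in this order (a step that is already met when the one before it is completed fails the run):
1. the snapped blade lies in the bin, released (x of snapped_grip in the frame of bin between -0.068 and 0.068 m and y of snapped_grip in the frame of bin between -0.078 and 0.078 m and z of snapped_grip in the frame of bin below 0.08 m and contact force between the fingers and snapped below 0.1 N), for 0.2 s.
2. a sound blade's tip has entered between the plates (((x of sound1_tip in the frame of mouth above 0.003 m and y of sound1_tip in the frame of mouth between -0.018 and 0.018 m and z of sound1_tip in the frame of mouth between -0.003 and 0.004 m) or (x of sound2_tip in the frame of mouth above 0.003 m and y of sound2_tip in the frame of mouth between -0.018 and 0.018 m and z of sound2_tip in the frame of mouth between -0.003 and 0.004 m))), for 0.1 s.
At the end, for the whole second after the job is handed in: Snapped blade in the bin. A sound blade in between the plates: tip 15 mm or more in, within 18 mm of mid-width, 0.15 rad of straight, 0.08 rad of level, bearing on both plates, upper plate raised 0.8 to 3.2 mm, blade still and gripped over 5 N. Other sound blade within 30 mm of its start (all of step 1 and ((x of sound1_tip in the frame of mouth above 0.015 m and y of sound1_tip in the frame of mouth between -0.018 and 0.018 m and z of sound1_tip in the frame of mouth between -0.003 and 0.004 m and value of joint upper_plate between 0.0008 and 0.0032 m and y of sound1_grip in the frame of mouth between -0.018 and 0.018 m and angle between the x axis of sound1_grip and the x axis of mouth, either way round below 0.15 rad and angle between sound1_grip's own z axis and vertical below 0.08 rad and contact force between sound1 and upper_plate above 0.8 N and contact force between sound1 and stand above 0.3 N and contact force between the fingers and sound1 above 5 N and linear speed of sound1 below 0.01 m/s and distance of sound2_grip from where it was at the start of the episode below 0.03 m) or (x of sound2_tip in the frame of mouth above 0.015 m and y of sound2_tip in the frame of mouth between -0.018 and 0.018 m and z of sound2_tip in the frame of mouth between -0.003 and 0.004 m and value of joint upper_plate between 0.0008 and 0.0032 m and y of sound2_grip in the frame of mouth between -0.018 and 0.018 m and angle between the x axis of sound2_grip and the x axis of mouth, either way round below 0.15 rad and angle between sound2_grip's own z axis and vertical below 0.08 rad and contact force between sound2 and upper_plate above 0.8 N and contact force between sound2 and stand above 0.3 N and contact force between the fingers and sound2 above 5 N and linear speed of sound2 below 0.01 m/s and distance of sound1_grip from where it was at the start of the episode below 0.03 m))); the arm keeps its last pose, push and grip.
It fails at once if the upper plate is strained more than 4.3 mm up (value of joint upper_plate above 0.0043 m).
It fails at once if the clock is disturbed (moved over 15 mm) (distance of clock from where it was at the start of the episode above 0.015 m).
It fails at once if the keyblock is disturbed (moved over 15 mm) (distance of keyblock from where it was at the start of the episode above 0.015 m).
It fails at once if the oiler is disturbed (moved over 15 mm) (distance of oiler from where it was at the start of the episode above 0.015 m).
It also fails if it takes over 53 s, if anything falls off the work surface, if the arm or the gripper's body presses on something with over 40 N, if the wrist force passes 120 N, or if a joint passes its speed limit or range.

## Working session

There is one attempt and no reset: what is moved stays moved. The work goes in short steps, each a Python script; the robot and the scene stay as the last script left them, time stands still between calls to the robot, and variables do not carry over. Pictures are saved under pics/ and viewed, and the job is handed in when it is done.

```bash
mkdir -p pics; python3 - <<'E'
from plant import arm
import cv2,pickle,numpy as np
d={}
for n in("side","top"):
    im=arm.get_image(n);d[n]=im
    cv2.imwrite(f"pics/{n}0.png",im["color"][:,:,::-1])
    R=np.array(im["R"]);print(n,im["fx"],im["fy"],im["cx"],im["cy"],im["distortion"],"cam",-R.T@np.array(im["t"]),R[2])
pickle.dump(d,open("d0.pkl","wb"))
s=arm.state();print(s, arm.tcp_to_grasp)
E
```

```text
side 438.29210649467103 438.29210649467103 318.9119700706261 244.48232393873354 [-0.06242051  0.          0.          0.          0.        ] cam [ 0.15378556 -0.74530327  0.57472491] [ 0.39005531  0.76495702 -0.51254034]
top 561.9673458214711 561.9673458214711 316.3946407792039 234.55409100591962 [-0.11500443  0.          0.          0.          0.        ] cam [0.36391551 0.05407787 1.36803046] [ 0.13380473 -0.01742196 -0.99085457]
{'time_s': 0.1, 'joints': array([ 1.12569407e+00,  3.81110367e-01,  1.29812854e+00, -1.08779411e-05,
        1.46356595e+00, -2.15253904e-01]), 'qvel': array([-0.00037682, -0.00207886, -0.00187664,  0.00082666,  0.00123487,
        0.00037795]), 'joint_efforts': array([ 2.25970543e-03, -4.38662481e+01, -2.24908751e+01,  7.14376126e-02,
        3.42435774e-02, -6.00345970e-05]), 'tcp_pos': array([0.12518369, 0.53532417, 0.23822834]), 'ee_rot': array([[-5.12154602e-04,  2.27828425e-01,  9.73701159e-01],
       [-1.09875491e-03,  9.73700570e-01, -2.27828865e-01],
       [-9.99999265e-01, -1.18654253e-03, -2.48357628e-04]]), 'force': array([-0.09116242,  0.05882024, -0.01059867]), 'ft_torque': array([ 0.02478758, -0.00598912, -0.03410928]), 'opening': 0.08789188734881458} 0.0187
```

View pics/top0.png

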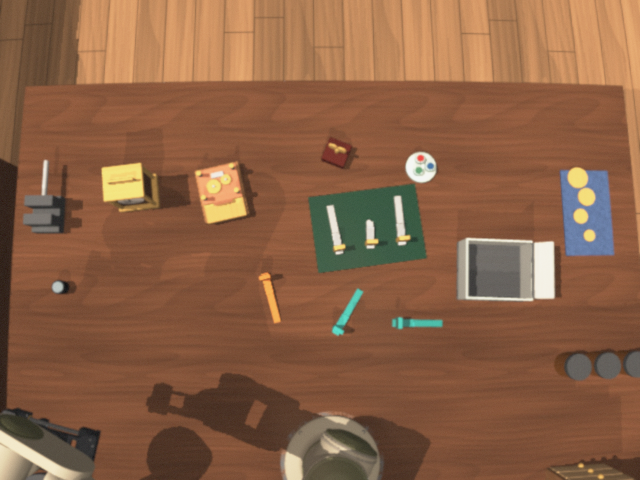

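View pics/side0.png

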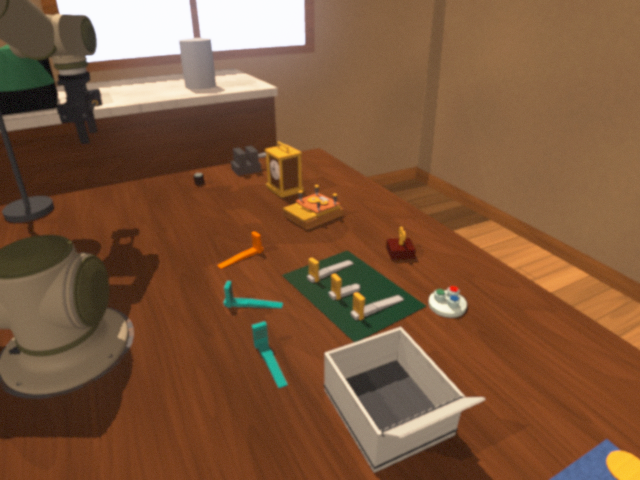

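```bash
python3 - <<'E'
import cv2,pickle
d=pickle.load(open("d0.pkl","rb"))
t=d["top"]["color"][:,:,::-1]
cv2.imwrite("pics/t_blades.png",cv2.resize(t[180:275,300:430],None,fx=6,fy=6,interpolation=cv2.INTER_CUBIC))
cv2.imwrite("pics/t_stand.png",cv2.resize(t[145:235,90:260],None,fx=4.5,fy=4.5,interpolation=cv2.INTER_CUBIC))
s=d["side"]["color"][:,:,::-1]
cv2.imwrite("pics/s_stand.png",cv2.resize(s[170:235,270:360],None,fx=8,fy=8,interpolation=cv2.INTER_CUBIC))
cv2.imwrite("pics/s_blades.png",cv2.resize(s[245:335,280:425],None,fx=5,fy=5,interpolation=cv2.INTER_CUBIC))
E
```

```text
(no output)
```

View pics/t_blades.png

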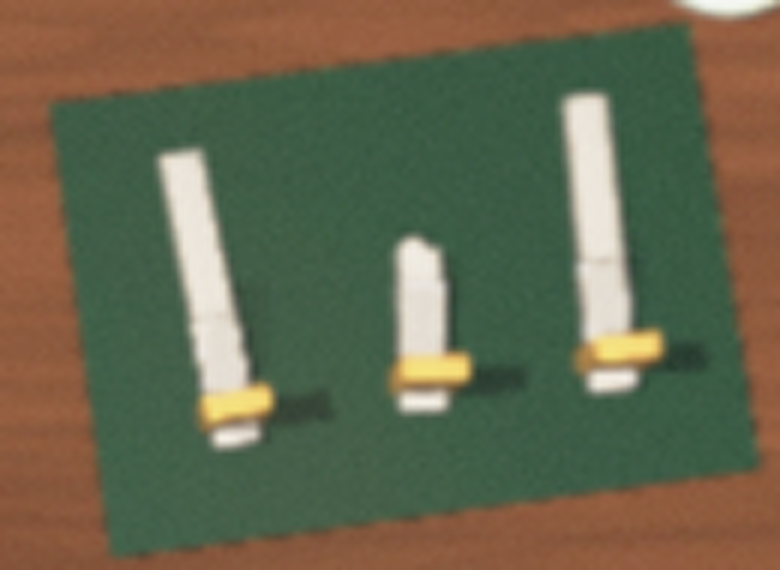

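View pics/t_stand.png

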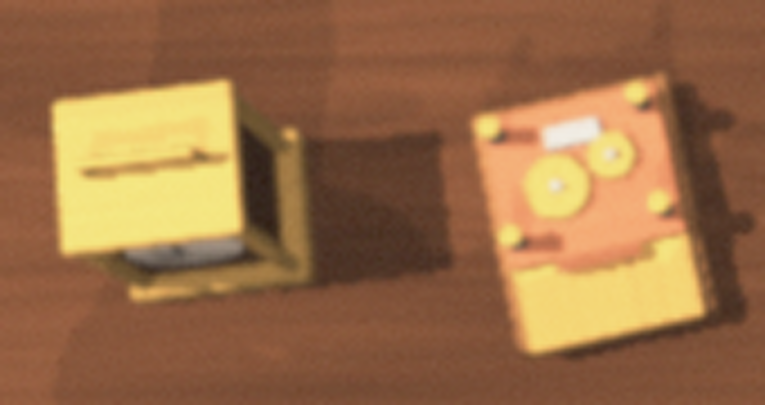

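View pics/s_stand.png

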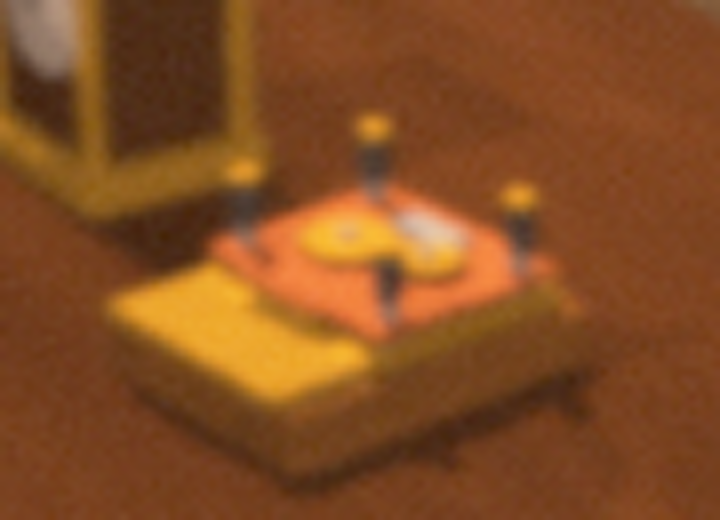

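View pics/s_blades.png

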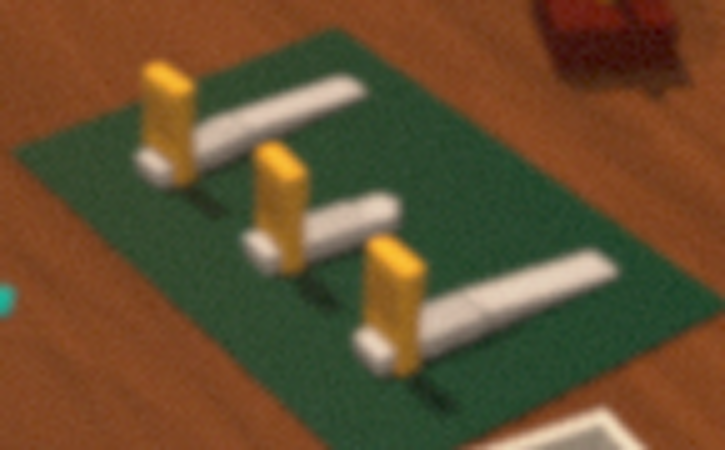

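```bash
cat > h.py <<'E'
import numpy as np,cv2
def ray(im,px):
    K=np.array([[im["fx"],0,im["cx"]],[0,im["fy"],im["cy"]],[0,0,1]])
    u=cv2.undistortPoints(np.array([[px]],float),K,np.array(im["distortion"],float))[0,0]
    R=np.array(im["R"]);c=-R.T@np.array(im["t"]);v=R.T@np.array([u[0],u[1],1]);return c,v/np.linalg.norm(v)
def onz(im,px,z):
    c,v=ray(im,px);return c+v*(z-c[2])/v[2]
def tri(a,pa,b,pb):
    c1,v1=ray(a,pa);c2,v2=ray(b,pb)
    s=np.linalg.lstsq(np.c_[v1,-v2],c2-c1,rcond=None)[0]
    p,q=c1+s[0]*v1,c2+s[1]*v2;return (p+q)/2,np.linalg.norm(p-q)
def proj(im,X):
    K=np.array([[im["fx"],0,im["cx"]],[0,im["fy"],im["cy"]],[0,0,1]])
    R=np.array(im["R"]);r,_=cv2.Rodrigues(R)
    return cv2.projectPoints(np.array([X],float),r,np.array(im["t"],float),K,np.array(im["distortion"],float))[0][0,0]
E
python3 - <<'E'
import pickle,cv2,numpy as np
from h import *
np.set_printoptions(precision=4,suppress=True)
d=pickle.load(open("d0.pkl","rb"))
T,S=d["top"],d["side"]
def comps(im,box,f,amin):
    x0,y0,x1,y1=box
    c=cv2.resize(im["color"][y0:y1,x0:x1],None,fx=4,fy=4,interpolation=cv2.INTER_CUBIC)
    m=f(cv2.cvtColor(c,cv2.COLOR_RGB2HSV).astype(int)).astype(np.uint8)
    n,l,st,ce=cv2.connectedComponentsWithStats(m)
    o=[]
    for i in range(1,n):
        if st[i,4]>=amin:
            cn=cv2.findContours((l==i).astype(np.uint8),0,1)[0][0]
            r=cv2.minAreaRect(cn);b=(cv2.boxPoints(r)+.5)/4-.5+[x0,y0]
            o.append(((ce[i]+.5)/4-.5+[x0,y0],st[i,4]/16,b,r))
    return o
yel=lambda h:(abs(h[...,0]-23)<7)&(h[...,1]>110)&(h[...,2]>200)
wh=lambda h:(h[...,1]<60)&(h[...,2]>170)
print("tabs top z=.053")
for c,a,b,r in comps(T,(305,185,425,270),yel,60):
    q=[onz(T,p,.053)[:2] for p in b];print(c,a,onz(T,c,.053),np.linalg.norm(q[0]-q[1]),np.linalg.norm(q[1]-q[2]))
print("steel")
for c,a,b,r in comps(T,(305,185,425,270),wh,60): print(c,a,b.tolist())
print("tabs side top")
ty=lambda h:(abs(h[...,0]-23)<8)&(h[...,1]>130)&(h[...,2]>215)
for c,a,b,r in comps(S,(300,250,375,325),ty,30):print(c,a,onz(S,c,.053))
print("posts side")
for c,a,b,r in comps(S,(294,180,350,215),lambda h:(abs(h[...,0]-22)<6)&(h[...,1]>130)&(h[...,2]>180),16):print(c,a)
print("posts top")
for c,a,b,r in comps(T,(193,158,250,226),lambda h:(h[...,0]>20)&(h[...,0]<32)&(h[...,1]>90)&(h[...,2]>200),16):print(c,a)
print("binz")
E
```

```text
tabs top z=.053
[403.9287 237.5312] 39.3125 [ 0.5332 -0.1767  0.053 ] 0.02671107331637755 0.009663698018258182
[371.9732 241.1334] 39.0 [ 0.5251 -0.1004  0.053 ] 0.02672217629081769 0.009535388246372066
[339.1142 246.9653] 38.9375 [ 0.5117 -0.0224  0.053 ] 0.026098340616289885 0.009558856358020477
steel
[398.9718 215.8527] 279.1875 [[393.19923400878906, 195.88604545593262], [400.9365692138672, 195.1311855316162], [404.8670349121094, 235.41845703125], [397.12969970703125, 236.1733169555664]]
[333.5121 225.2865] 282.75 [[325.30868911743164, 205.81001663208008], [332.9187698364258, 204.2078971862793], [341.25829315185547, 243.82062911987305], [333.6482124328613, 245.42274856567383]]
[369.6196 229.429 ] 131.375 [[365.78887939453125, 219.43814086914062], [373.1686248779297, 219.23868560791016], [373.68724060058594, 238.42737579345703], [366.3074951171875, 238.6268310546875]]
[401.4447 242.7443] 24.875 [[397.875, 241.125], [405.375, 241.125], [405.375, 244.625], [397.875, 244.625]]
[370.0704 246.3164] 23.1875 [[366.375, 244.625], [373.875, 244.625], [373.875, 247.875], [366.375, 247.875]]
[338.5891 252.1306] 19.5625 [[334.9794101715088, 250.98235321044922], [342.2823486328125, 250.42058563232422], [342.5176467895508, 253.47940826416016], [335.21470642089844, 254.04117584228516]]
tabs side top
[313.0699 260.2892] 25.5 [ 0.5086 -0.0207  0.053 ]
[335.6581 276.9608] 27.875 [ 0.5215 -0.0992  0.053 ]
[358.5506 295.9711] 36.75 [ 0.5296 -0.1759  0.053 ]
posts side
[316.3065 185.5223] 4.5625
[299.9085 190.7589] 7.9375
[334.5    194.2469] 5.0
[316.3288 200.1288] 74.125
[301.0628 210.3595] 138.9375
posts top
[230.7005 165.1745] 13.25
[197.9551 172.8419] 14.625
[225.1785 179.012 ] 66.625
[213.2091 186.0472] 138.8125
[235.7415 189.4036] 14.75
[202.7163 196.9141] 14.375
[224.4445 210.6011] 560.0625
binz
```

```bash
cat >> h.py <<'E'
E
python3 - <<'E'
import pickle,cv2,numpy as np
from h import *
np.set_printoptions(precision=4,suppress=True)
d=pickle.load(open("d0.pkl","rb"));T,S=d["top"],d["side"]
W={"R":([393.2,195.9],[400.94,195.13],[404.87,235.42],[397.13,236.17],(403.93,237.53),(401.44,242.74)),
"L":([325.31,205.81],[332.92,204.21],[341.26,243.82],[333.65,245.42],(339.11,246.97),(338.59,252.13)),
"M":([365.79,219.44],[373.17,219.24],[373.69,238.43],[366.31,238.63],(371.97,241.13),(370.07,246.32))}
for k,(a,b,c,e,t,r) in W.items():
    zt=.0055 if k!="M" else .0107
    tip=onz(T,(np.add(a,b))/2,zt); rt=onz(T,r,.0125); tab=onz(T,t,.053)
    ax=tip-rt;ax2=tip-tab
    print(k,"tip",tip,"len tab-tip",np.hypot(*ax2[:2]),"yaw rear-tip",np.arctan2(ax[1],ax[0]),"yaw tab-tip",np.arctan2(ax2[1],ax2[0]))
P=dict(FR=((235.74,189.40),None),FL=((202.72,196.91),(299.91,190.76)),BL=((197.96,172.84),(316.31,185.52)),BR=((230.70,165.17),(334.5,194.25)))
q={}
for k,(a,b) in P.items():
    q[k]=onz(T,a,.072); print(k,q[k], tri(T,a,S,b) if b else "")
print("widths",np.linalg.norm(q["FR"]-q["FL"]),np.linalg.norm(q["BR"]-q["BL"]),np.linalg.norm(q["BR"]-q["FR"]),np.linalg.norm(q["BL"]-q["FL"]))
xa=((q["BR"]+q["BL"])-(q["FR"]+q["FL"]));ya=(q["FL"]-q["FR"])+(q["BL"]-q["BR"])
print("yaw",np.arctan2(xa[1],xa[0]),np.arctan2(-ya[0],ya[1]))
yaw=np.arctan2(-ya[0],ya[1]); ux=np.array([np.cos(yaw),np.sin(yaw),0]);uy=np.array([-ux[1],ux[0],0])
m=(q["FR"]+q["FL"])/2-.012*ux;m[2]=.03;print("mouth",m)
# ledge mask corners
for n,px in dict(FL=(90+527/4.5,145+353/4.5),FR=(90+704/4.5,145+316/4.5),BR0=(90+664/4.5,145+75/4.5)).items():
    p=onz(T,px,.03);e=p-m;print(n,p,"in mouth",e@ux,e@uy)
# bin rim corners z .085
for px in((460,240),(458,299),(532,240),(533,299)): print("bin",onz(T,px,.085))
for px in((325,352),(404,332),(463,400),(378,459)): print("bin side",onz(S,px,.085))
# clock
for px in((102,168),(141,164),(104,201),(144,197)):print("clock",onz(T,px,.14))
for px in((119,210),(158,207),(158,177)):print("clockbase",onz(T,px,.0))
E
```

```text
R tip [ 0.6446 -0.171   0.0055] len tab-tip 0.11155865988356645 yaw rear-tip 0.05297334401384143 yaw tab-tip 0.051089548959799065
L tip [ 0.6213 -0.0018  0.0055] len tab-tip 0.11149582863785037 yaw rear-tip 0.180464043546391 yaw tab-tip 0.1852155116395174
M tip [ 0.5842 -0.1003  0.0107] len tab-tip 0.059069593165611244 yaw rear-tip -0.0018841822952320817 yaw tab-tip 0.00040871140070360747
FR [0.6473 0.2204 0.072 ] 
FL [0.6298 0.2981 0.072 ] (array([0.6289, 0.2993, 0.0689]), np.float64(0.003234943541526366))
BL [0.6881 0.3109 0.072 ] (array([0.6876, 0.3121, 0.0683]), np.float64(0.0030185399664430282))
BR [0.7061 0.2333 0.072 ] (array([0.7055, 0.2346, 0.0677]), np.float64(0.0036293561514935645))
widths 0.07967158817473141 0.07966776031599715 0.060214839571515515 0.05964065409275365
yaw 0.21511178875086256 0.22475634544373485
mouth [0.6268 0.2566 0.03  ]
FL [0.5731 0.294  0.03  ] in mouth -0.04405294987551059 0.04842884426451049
FR [0.5926 0.1991 0.03  ] in mouth -0.046180540641935226 -0.04847530587392024
BR0 [0.7259 0.2224 0.03  ] in mouth 0.08894607061759473 -0.05544013805714706
bin [ 0.5225 -0.3029  0.085 ]
bin [ 0.3859 -0.2929  0.085 ]
bin [ 0.5214 -0.4767  0.085 ]
bin [ 0.383  -0.4717  0.085 ]
bin side [ 0.3861 -0.3077  0.085 ]
bin side [ 0.5217 -0.3279  0.085 ]
bin side [ 0.5107 -0.4785  0.085 ]
bin side [ 0.3583 -0.4972  0.085 ]
clock [0.6849 0.5182 0.14  ]
clock [0.693  0.4281 0.14  ]
clock [0.6085 0.5095 0.14  ]
clock [0.6168 0.4181 0.14  ]
clockbase [0.6132 0.5219 0.    ]
clockbase [0.6199 0.4232 0.    ]
clockbase [0.6964 0.4259 0.    ]
```

```bash
cat >> h.py <<'E'
def ori(yaw,s=1):
    x=np.array([0,0,-1.]);y=s*np.array([np.cos(yaw),np.sin(yaw),0]);return np.c_[x,y,np.cross(x,y)]
E
python3 - <<'E'
from plant import arm
from h import *
np.set_printoptions(precision=3,suppress=True)
for s in(1,-1):
    for n,p,w in(("M",(.5235,-.0998,.018),0),("Mhi",(.5235,-.0998,.2),0),("bin",(.43,-.385,.11),0),("L",(.510,-.0215,.018),.183),("R",(.531,-.176,.018),.052),("in",(.57,.243,.045),.222),("pre",(.50,.225,.045),.222)):
        print(s,n,arm.solve_ik(p,ori(w,s)))
import pickle
d=pickle.load(open("d0.pkl","rb"))
cv2.imwrite("pics/t_bin.png",cv2.resize(d["top"]["color"][225:315,445:570,::-1],None,fx=6,fy=6,interpolation=cv2.INTER_CUBIC))
E
```

```text
1 M [-0.411  0.617  1.63  -0.     0.894 -0.411]
1 Mhi [-0.411  0.383  1.412 -0.     1.347 -0.411]
1 bin [-0.935  0.548  1.413 -0.     1.181 -0.935]
1 L [-0.274  0.592  1.695 -0.     0.855 -0.457]
1 R [-0.532  0.648  1.553 -0.     0.94  -0.584]
1 in [ 0.212  0.689  1.348 -0.     1.105 -0.01 ]
1 pre [ 0.207  0.594  1.564 -0.     0.984 -0.015]
-1 M [-0.411  0.617  1.63  -0.     0.894  2.731]
-1 Mhi [-0.411  0.383  1.412 -0.     1.347  2.731]
-1 bin [-0.935  0.548  1.413 -0.     1.181  2.206]
-1 L [-0.274  0.592  1.695 -0.     0.855  2.684]
-1 R [-0.532  0.648  1.553 -0.     0.94   2.558]
-1 in None
-1 pre None
```

View pics/t_bin.png

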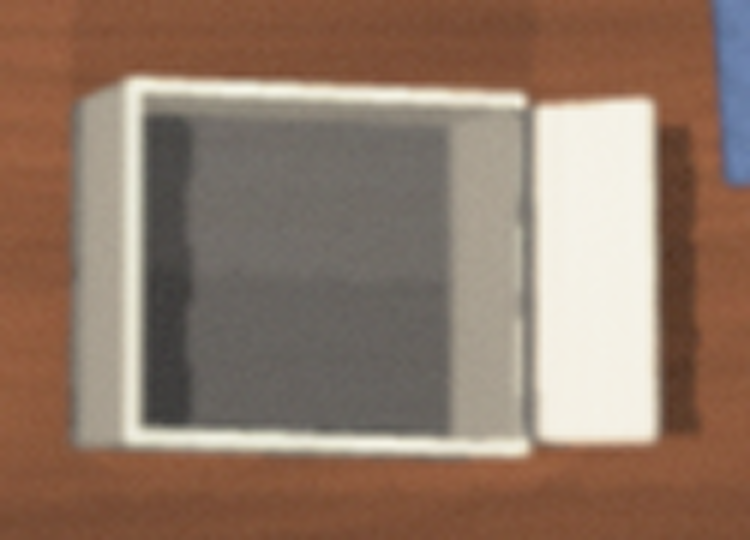

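The middle blade (top px 372,241) has the short jagged stub, so it is the snapped one. The long blades at (339,247) and (404,238) are sound. The orange and turquoise pieces are decoys. The enlarged crop confirms all of this. The bin rim spans px 465–533 × 237–301, so its centre is about (0.453, -0.393).

```bash
python3 - <<'E'
from plant import arm
from h import *
np.set_printoptions(precision=4,suppress=True)
O=ori(0)
arm.reach((.5235,-.0998,.12),O)
arm.line_to((.5235,-.0998,.018),O,velocity=.12)
arm.close(squeeze=25)
s=arm.state();print(s["time_s"],s["opening"],s["tcp_pos"],s["force"])
arm.line_to((.5235,-.0998,.19),O,velocity=.2)
s=arm.state();print(s["opening"],s["force"])
arm.line_to((.432,-.393,.19),O,velocity=.25)
arm.line_to((.432,-.393,.112),O,velocity=.15)
im=arm.get_image("side");cv2.imwrite("pics/s1.png",im["color"][:,:,::-1])
print(arm.state()["time_s"])
E
```

```text
4.9417 0.010023854612315104 [ 0.5235 -0.0998  0.018 ] [-0.5334 -0.4476  0.478 ]
0.010126018880368026 [-0.0295 -0.9202 -0.8233]
8.0417
```

View pics/s1.png

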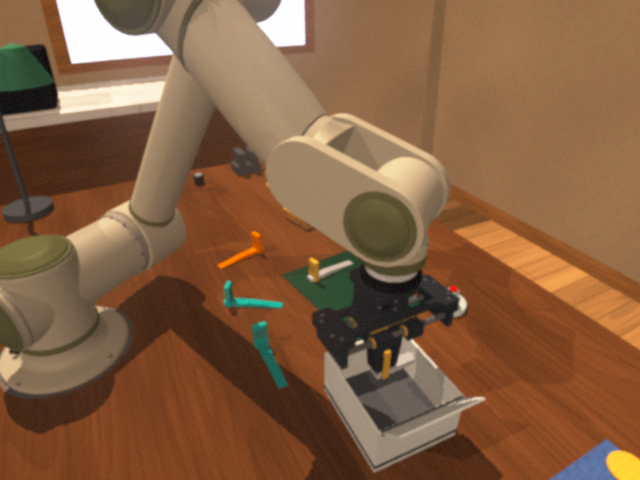

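The gripper holds the snapped blade over the open mouth (tab at px 387,365). I'll release it and check.

```bash
python3 - <<'E'
from plant import arm
from h import *
np.set_printoptions(precision=4,suppress=True)
arm.release()
arm.line_to((.432,-.393,.2),velocity=.2)
arm.reach((.5102,-.0217,.12),ori(.183))
import pickle
d={}
for n in("side","top"):
    d[n]=arm.get_image(n);cv2.imwrite(f"pics/{n}2.png",d[n]["color"][:,:,::-1])
pickle.dump(d,open("d2.pkl","wb"))
print(arm.state()["time_s"])
c=np.hstack([cv2.resize(d["side"]["color"][310:480,300:490],(390,349)),cv2.resize(d["top"]["color"][225:315,445:545],(388,349))])
cv2.imwrite("pics/bin2.png",c[:,:,::-1])
E
```

```text
11.3833
```

View pics/bin2.png

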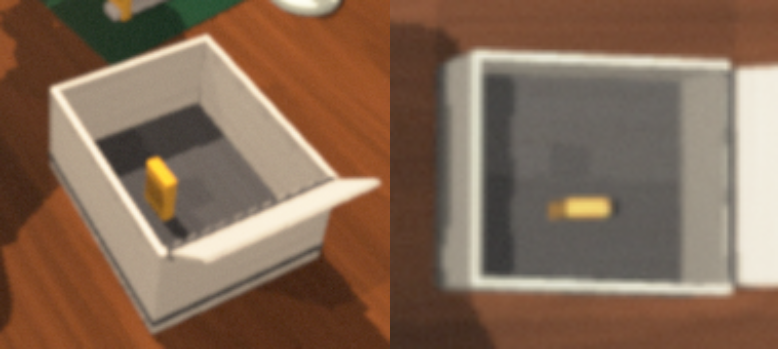

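View pics/side2.png

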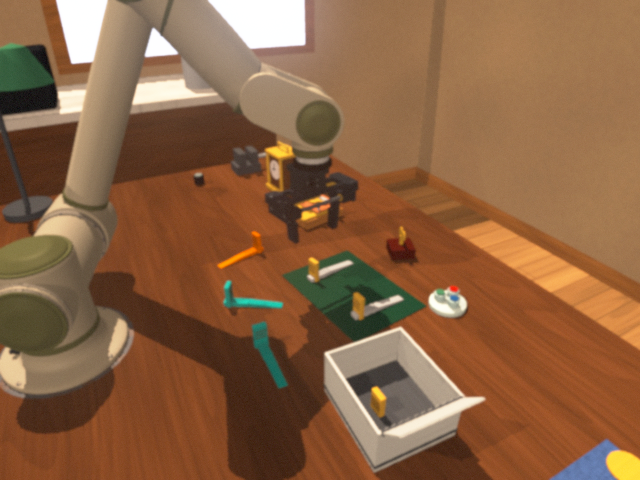

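The side view shows the snapped blade resting in the bin (tab at px 378,402), and both sound blades are untouched on the mat. Next I'll take the left sound blade.

```bash
python3 - <<'E'
from plant import arm
from h import *
import pickle
np.set_printoptions(precision=4,suppress=True)
arm.line_to((.5102,-.0217,.018),ori(.183),velocity=.12)
arm.close(squeeze=45)
s=arm.state();print(s["time_s"],s["opening"],s["tcp_pos"],s["force"],s["ft_torque"])
arm.line_to((.5102,-.0217,.14),ori(.183),velocity=.2)
y=.219;ux=np.array([np.cos(y),np.sin(y),0]);m=np.array([.6268,.2566,0])
p=m-.125*ux
arm.line_to((p[0],p[1],.14),ori(y),velocity=.25)
arm.line_to((p[0],p[1],.060),ori(y),velocity=.12)
s=arm.state();print(s["time_s"],s["opening"],s["tcp_pos"],s["force"],s["ft_torque"])
d={}
for n in("side","top"):
    d[n]=arm.get_image(n);cv2.imwrite(f"pics/{n}3.png",d[n]["color"][:,:,::-1])
pickle.dump(d,open("d3.pkl","wb"))
c=np.hstack([cv2.resize(d["side"]["color"][160:260,255:365],(396,360),interpolation=2),cv2.resize(d["top"]["color"][150:250,185:295],(396,360),interpolation=2)])
cv2.imwrite("pics/c3.png",c[:,:,::-1])
E
```

```text
13.5417 0.009906199784011159 [ 0.5102 -0.0217  0.018 ] [ 0.337   0.0869 -0.2147] [-0.0734  0.0636  0.0021]
16.275 0.009658930548893134 [0.5052 0.2293 0.0606] [ 0.1492 -0.9364 -0.7309] [-0.0729  0.0859 -0.0156]
```

View pics/c3.png

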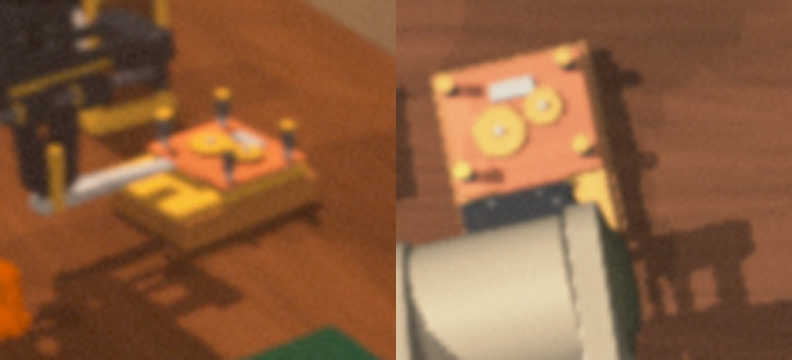

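```bash
python3 - <<'E'
from plant import arm
from h import *
import pickle
np.set_printoptions(precision=4,suppress=True)
d=pickle.load(open("d3.pkl","rb"));S=d["side"]
y=.219;ux=np.array([np.cos(y),np.sin(y),0])
t=np.array([.5052,.2293,.0606-.0153])
uy=np.array([-ux[1],ux[0],0]);Z=np.array([0,0,1])
im=cv2.resize(S["color"][160:260,255:365,::-1],None,fx=6,fy=6,interpolation=2).copy()
for X,c in((t+.11*ux,(255,0,0)),(t+.11*ux+.0025*Z+.008*uy,(0,255,0)),(t+.11*ux+.0025*Z-.008*uy,(0,255,0)),(t-.012*ux-.009*uy,(0,0,255)),(t+.05*Z,(255,0,255)),(np.array([.6268,.2566,.03]),(0,0,0)),(np.array([.6268,.2566,.03])+.012*ux+.04*uy+.042*Z,(0,0,0)),(np.array([.6268,.2566,.03])+.012*ux-.04*uy+.042*Z,(0,0,0))):
    p=(proj(S,X)-[255,160]+.5)*6-.5;cv2.circle(im,tuple(int(round(v)) for v in p),4,c,1)
cv2.imwrite("pics/c3b.png",im)
p0=arm.state()["tcp_pos"]
r=arm.line_to((.5052,.2293,.041),velocity=.015,contact_N=1.5)
s=arm.state();print(r,s["time_s"],s["tcp_pos"],s["force"],s["ft_torque"])
arm.pause(.2);s=arm.state();print(s["tcp_pos"],s["force"],s["ft_torque"])
E
```

```text
True 17.3333 [0.505  0.2293 0.0442] [-0.4902 -0.5123  3.442 ] [-0.0167 -0.1439  0.0205]
[0.505  0.2293 0.0442] [0.3911 0.4448 3.0627] [ 0.0083 -0.295   0.0093]
```

View pics/c3b.png

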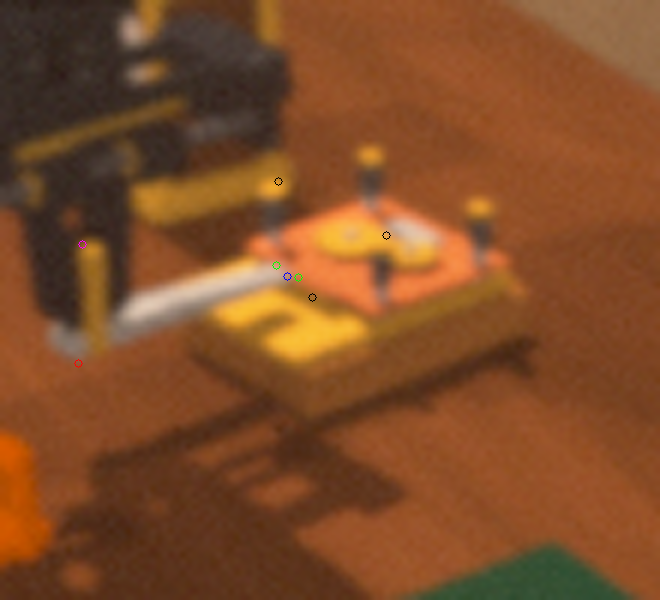

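```bash
python3 - <<'E'
from plant import arm
from h import *
np.set_printoptions(precision=3,suppress=True)
y=.219;ux=np.array([np.cos(y),np.sin(y),0]);uy=np.array([-ux[1],ux[0],0]);m=np.array([.6268,.2566,0])
def rep(l):
    F=[];T=[]
    for i in range(10):
        arm.pause(.02);s=arm.state();F.append(s["force"]);T.append(s["ft_torque"])
    f=np.mean(F,0);t=np.mean(T,0);e=s["tcp_pos"]-m
    print(l,"t%.2f"%s["time_s"],"tip x %.4f y %.4f z %.4f"%(e@ux+.11,e@uy,s["tcp_pos"][2]),"Fx %.2f Fz %.2f"%(f@ux,f[2]),"Ty %.3f"%(t@uy),np.std(F,0),s["opening"])
p=arm.state()["tcp_pos"]
rep("c")
for z in(.0446,.0450):
    arm.line_to((p[0],p[1],z),velocity=.02);rep(z)
E
```

```text
c t17.70 tip x -0.0149 y -0.0002 z 0.0441 Fx 0.73 Fz 3.26 Ty -0.377 [0.337 0.542 0.52 ] 0.0094338116091333
0.0446 t18.12 tip x -0.0148 y -0.0002 z 0.0446 Fx 1.43 Fz 1.66 Ty -0.359 [0.478 0.49  0.49 ] 0.009861688684519995
0.045 t18.53 tip x -0.0151 y -0.0002 z 0.0449 Fx 0.03 Fz 0.62 Ty -0.089 [0.233 0.387 0.306] 0.009693990468061546
```

```bash
cat >> h.py <<'E'
y=.219;ux=np.array([np.cos(y),np.sin(y),0]);uy=np.array([-ux[1],ux[0],0]);m=np.array([.6268,.2566,0])
def rep(arm,l,n=15):
    F=[];T=[]
    for i in range(n):
        arm.pause(.02);s=arm.state();F.append(s["force"]);T.append(s["ft_torque"])
    f=np.mean(F,0);t=np.mean(T,0);e=s["tcp_pos"]-m
    print(l,"t%.2f"%s["time_s"],"tip x %.4f y %.4f z %.4f"%(e@ux+.11,e@uy,s["tcp_pos"][2]),"Fx %.2f Fy %.2f Fz %.2f"%(f@ux,f@uy,f[2]),"Ty %.3f"%(t@uy),"op %.4f"%s["opening"],flush=True)
def slide(arm,tip,z,v=.02,c=None):
    p=m+(tip-.11)*ux;return arm.line_to((p[0],p[1],z),velocity=v,contact_N=c)
E
python3 - <<'E'
from plant import arm
from h import *
import pickle
L=[arm.get_image("side") for _ in range(4)];pickle.dump(L,open("rest.pkl","wb"))
for t in(.005,.012,.017,.022,.027):
    print(slide(arm,t,.045,c=8),end=" ");rep(arm,t)
E
```

```text
False 0.005 t20.12 tip x 0.0050 y 0.0000 z 0.0450 Fx 0.17 Fy -0.04 Fz -0.04 Ty -0.008 op 0.0095
False 0.012 t20.88 tip x 0.0120 y -0.0000 z 0.0450 Fx 0.29 Fy 0.15 Fz -0.03 Ty -0.037 op 0.0099
False 0.017 t21.52 tip x 0.0170 y 0.0000 z 0.0450 Fx 0.42 Fy 0.01 Fz -0.16 Ty -0.019 op 0.0097
False 0.022 t22.18 tip x 0.0220 y 0.0000 z 0.0450 Fx 0.26 Fy 0.06 Fz -0.34 Ty -0.030 op 0.0095
False 0.027 t22.82 tip x 0.0272 y 0.0000 z 0.0450 Fx 0.25 Fy 0.25 Fz -0.16 Ty -0.011 op 0.0094
```

```bash
python3 - <<'E'
from plant import arm
from h import *
for t in(.031,.035,.039,.043):
    print(slide(arm,t,.0448,c=8),end=" ");rep(arm,t)
E
```

```text
True 0.031 t23.28 tip x 0.0286 y 0.0001 z 0.0448 Fx 2.39 Fy -0.10 Fz 3.63 Ty -0.501 op 0.0095
True 0.035 t23.74 tip x 0.0287 y 0.0001 z 0.0449 Fx -1.76 Fy -0.19 Fz 5.00 Ty 0.132 op 0.0097
True 0.039 t24.23 tip x 0.0290 y 0.0001 z 0.0450 Fx -1.43 Fy -0.03 Fz 3.84 Ty 0.042 op 0.0092
True 0.043 t24.85 tip x 0.0327 y 0.0002 z 0.0450 Fx 1.58 Fy 0.06 Fz 2.55 Ty -0.433 op 0.0097
```

```bash
cat > lift.py <<'E'
import pickle
from h import *
def lift(arm,save=None):
    L0=pickle.load(open("rest.pkl","rb"));L=[arm.get_image("side") for _ in range(4)]
    if save: cv2.imwrite(save,cv2.resize(L[0]["color"][160:260,255:365,::-1],None,fx=6,fy=6,interpolation=2))
    g=lambda Q:np.mean([cv2.cvtColor(q["color"],cv2.COLOR_RGB2GRAY).astype(np.float32) for q in Q],0)
    def red(Q): return np.mean([q["color"][...,0].astype(np.float32)-q["color"][...,1] for q in Q],0).astype(np.float32)
    a,b=g(L0).astype(np.float32),g(L).astype(np.float32)
    S=L0[0];M=np.array([m[0],m[1],.036])
    c=M+.055*ux;p0=proj(S,c);p1=proj(S,c+[0,0,.002])
    # wheels and white bar on plate; static reference: wooden base below
    for n,(x0,y0,x1,y1) in dict(plate=(307,192,332,206),base=(300,208,345,232)).items():
        A,B=a[y0:y1,x0:x1],b[y0:y1,x0:x1]
        w=np.eye(2,3,dtype=np.float32)
        try: cc,w=cv2.findTransformECC(A,B,w,cv2.MOTION_TRANSLATION,(3,100,1e-5),None,3);print(n,w[:,2],"cc %.3f"%cc)
        except cv2.error as e: print(n,"ecc fail")
    print("expected px shift for 2 mm",p1-p0)
E
python3 - <<'E'
from plant import arm
from h import *
from lift import lift
lift(arm,"pics/l1.png")
p=arm.state()["tcp_pos"]
arm.line_to((p[0],p[1],.0452),velocity=.02);rep(arm,"up")
slide(arm,.036,.0452,c=12);rep(arm,"s")
E
```

```text
plate [ 0.06884889 -0.29970518] cc 0.966
base [-0.355017   -0.17528409] cc 0.891
expected px shift for 2 mm [-0.00225849 -0.63306931]
up t25.55 tip x 0.0327 y 0.0002 z 0.0452 Fx 2.81 Fy 0.16 Fz 1.18 Ty -0.619 op 0.0096
s t26.12 tip x 0.0347 y 0.0001 z 0.0450 Fx -5.19 Fy -0.08 Fz 4.86 Ty 0.499 op 0.0098
```

View pics/l1.png

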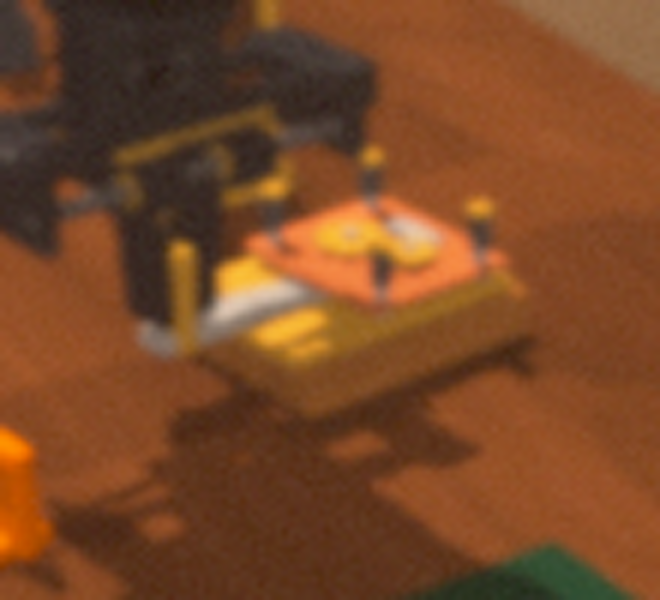

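```bash
python3 - <<'E'
from plant import arm
from h import *
from lift import lift
for t in(.038,.041,.044):
    print(slide(arm,t,.0453,c=14),end=" ");rep(arm,t,8)
lift(arm)
E
```

```text
False 0.038 t26.50 tip x 0.0367 y 0.0001 z 0.0450 Fx -5.10 Fy -0.02 Fz 4.18 Ty 0.454 op 0.0098
False 0.041 t26.93 tip x 0.0397 y 0.0001 z 0.0450 Fx -5.25 Fy 0.20 Fz 4.03 Ty 0.468 op 0.0095
False 0.044 t27.37 tip x 0.0426 y 0.0002 z 0.0450 Fx -6.17 Fy 0.22 Fz 4.80 Ty 0.557 op 0.0096
plate [ 0.08477382 -0.56797934] cc 0.985
base [ 0.22816832 -0.03826782] cc 0.917
expected px shift for 2 mm [-0.00225849 -0.63306931]
```

```bash
python3 - <<'E'
from plant import arm
from h import *
import pickle
print(slide(arm,.0475,.0453,c=14),end=" ");rep(arm,"s",8)
L0=pickle.load(open("rest.pkl","rb"));L=[arm.get_image("side") for _ in range(10)]
pickle.dump(L,open("end.pkl","wb"))
print(arm.state()["time_s"])
E
cat > an.py <<'E'
import pickle,sys
from h import *
L0=pickle.load(open("rest.pkl","rb"));L=pickle.load(open("end.pkl","rb"))
M=lambda Q:np.mean([q["color"].astype(np.float32) for q in Q],0)
a,b=M(L0),M(L)
chs=dict(gray=lambda i:i.mean(2),rg=lambda i:i[...,0]-i[...,1],gb=lambda i:i[...,1]-i[...,2],ratio=lambda i:255*i[...,1]/(i.sum(2)+1))
for k,f in chs.items():
  A,B=f(a).astype(np.float32),f(b).astype(np.float32)
  for n,(x0,y0,x1,y1) in dict(wheels=(306,193,331,205),postB=(312,181,322,190),postR=(330,190,340,199)).items():
    w=np.eye(2,3,dtype=np.float32)
    try: cc,w=cv2.findTransformECC(A[y0:y1,x0:x1],B[y0-4:y1+4,x0-4:x1+4],np.array([[1,0,4],[0,1,4]],np.float32),cv2.MOTION_TRANSLATION,(3,200,1e-6),None,3);print(k,n,w[:,2]-4,"cc %.3f"%cc)
    except cv2.error: print(k,n,"fail")
c=np.hstack([cv2.resize(i[165:235,280:350].astype(np.uint8)[:,:,::-1],(390,390),interpolation=2) for i in(a,b)])
cv2.imwrite("pics/ab_%s.png"%sys.argv[1],c)
E
python3 an.py 1
```

```text
False s t28.02 tip x 0.0459 y 0.0002 z 0.0450 Fx -6.56 Fy 0.20 Fz 5.11 Ty 0.669 op 0.0098
28.525
gray wheels [ 0.13154125 -0.6335976 ] cc 0.981
gray postB [-0.40932178  0.80546236] cc 0.713
gray postR [ 0.4867034  -0.21445036] cc 0.924
rg wheels [ 0.03052139 -0.61294293] cc 0.977
rg postB fail
rg postR [ 0.42025948 -0.34398437] cc 0.973
gb wheels [-0.08400369 -0.6306946 ] cc 0.989
gb postB [-0.24288273  0.5991392 ] cc 0.835
gb postR [ 0.06466961 -0.02277684] cc 0.991
ratio wheels [-0.01013875 -0.69819546] cc 0.993
ratio postB [-0.00419974 -0.2747271 ] cc 0.899
ratio postR [ 0.03803635 -0.02500343] cc 0.997
```

View pics/ab_1.png

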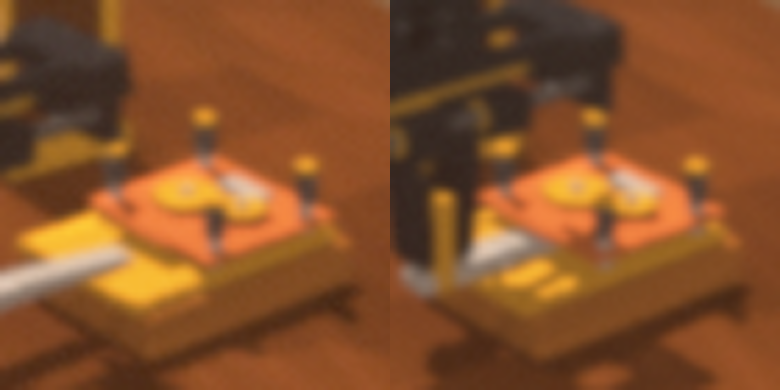

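```bash
python3 - <<'E'
from plant import arm
from h import *
cv2.imwrite("pics/final.png",arm.get_image("side")["color"][:,:,::-1])
rep(arm,"end",8);print(abs(arm.state()["qvel"]).max())
E
```

```text
end t28.71 tip x 0.0459 y 0.0002 z 0.0450 Fx -6.73 Fy 0.21 Fz 4.82 Ty 0.660 op 0.0095
0.0016014904757981846
```

View pics/final.png

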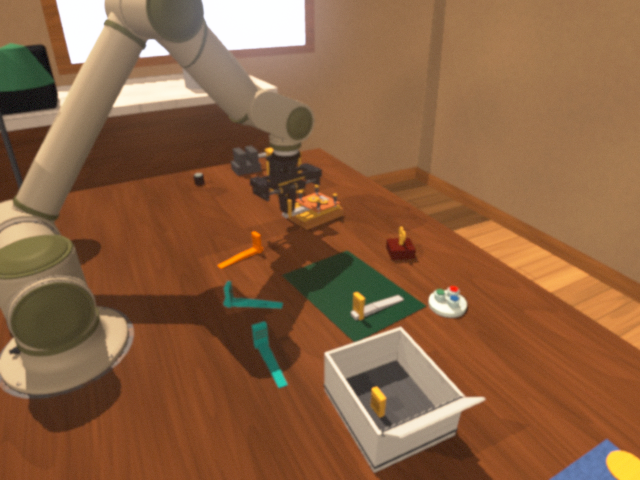

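The snapped blade is in the bin (378,402) and the other sound blade is on the mat (358,306). The key block (401,248) and oiler (448,302) are in place, and the clock stands behind the gripper. The arm is still, so I'm handing in.

```bash
python3 -c "
from plant import arm
arm.close_job();print(arm.state()['time_s'])"
```

```text
the job is handed in; nothing more can be done
the job is handed in; nothing more can be done
```

I handed the job in at about 29 s of the 53 s allowed, and it reports no verdict. The snapped blade is in the bin. The left sound blade is held between the clock plates, with the upper plate raised about 2 mm.

**Last checks before handing in:**
- **Depth and alignment:** by the arm's position and the measured mouth, the tip is about 46 mm past the mouth and 0.2 mm from mid-width. The arm was still.
- **Lift:** the side camera gave about 2.0–2.2 mm. Depth past first touch gave about 1.8 mm, but first touch is only bracketed between 27 and 33 mm in, so that figure could be as low as about 1.3 mm. Both fall inside the 0.8–3.2 mm range.
- **Grip and forces:** the grip was set to 45 N. The drag is about 6.7 N and the downward press about 5 N, so the press is firmer than needed.
- **Rest of the scene:** in the last side picture the snapped blade is in the bin, the other sound blade is on its mat, and the key block and oiler are in place. The gripper partly hides the clock there; nothing went near it.

**What disagreed:**
- Three or four early slides (tip at 29–35 mm) stopped on the contact limit, because the blade was pressed down slightly too hard. I raised it a few tenths of a millimetre and it slid on.
- In the lift measurement, some colour channels showed false shifts on the fixed posts because of shadows. I relied on the two channels where the right-hand post stayed put; the rear post was too noisy to use.
- The side camera's points sat 2–3 mm off the top camera's.

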